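# Break the hood stay and close the test cabinet

### The job

The hood of the lock test cabinet is propped open by a folding stay that is locked straight. Break the stay by pressing down on its knuckle while the hood is still up, then lower the hood gently, without slamming it, until it is fully shut.

Things in the scene. Friction and masses are not known exactly. Their poses are not given: they have to be found in the camera images.
- cabinet: Grey open-topped sheet-metal cabinet fixed to the bench, 220 (x) by 280 (y) by 100 mm high; origin: centre of its underside, z up. The hood's hinge line runs along its y axis at x = +110, z = +100 mm (rim of the +x wall). The stay lies inside its -y side wall (plane y = -104 mm), sloping from the hood down to the rim at x = -70 mm, and folds down into the cabinet.
- knuckle_pin (a point): Centre of the stay's knuckle: dark steel barrel, 22 mm diameter, 32 mm long, along the cabinet's y axis, joining two flat steel links (upper 122, lower 88 mm long; 14 tall, 7 thick). Locked, it is 147 mm above the bench, free above. Pressed down (up to about 12 N) it breaks: 25 mm down bends it well past 0.35 rad, moving some 8 mm to the cabinet's +x; the hood starts to follow.
- hood_press (a point): Point on the middle of the hood's outer face, 195 mm from the hinge line and 25 mm short of the edge. Its z axis is the face's outward normal (up when shut, to the cabinet's +x when open). Above it, 25 mm on, a steel grab lip (20 long, 120 wide, 4 mm thick) continues the face. To shut the hood, press here from the +x side towards -x and down, following the arc about the hinge.
- hood (a joint): Hood angle, rad: 0 shut, 1.66 propped open (just past upright). White tray-shaped cover, 220 by 280 by 30 mm deep, 0.5 kg; shut, its outer face is level, 30 mm above the hinge line; open, its hollow side faces the cabinet's -x, lip 336 mm above the bench. Stiff hinge: with the stay broken it stays where it is left; about 1 to 8 N near the lip takes it down.
- knuckle (a joint): Bend of the stay at its knuckle, rad: 0 = locked (8 degrees past straight, against its stop), growing as it folds; 0.14 is straight, over 0.35 it is broken, about 2.4 when the hood is shut.

How it is judged:
By the outcome, as a careful person would: the job done as asked, in the order asked, and still so for the second after the job is handed in, with the robot touching nothing.
It also fails if it takes over 61 s, if anything falls off the work surface, if the arm or the gripper's body presses on something with over 40 N, if the wrist force passes 120 N, or if a joint passes its speed limit or range.

### The arm

A 6-joint arm with a two-finger parallel gripper is mounted at the origin on the work surface. World frame = base frame: x ahead of the robot, y to its left, z up, the work surface at z = 0. Lengths are in m, angles in rad, forces in N, time in s.
With the tool pointing down it reaches from about 0.375 to 0.75 m from the base axis. Payload 9 kg.
Tool frame: the origin (TCP) lies at the very end of the fingers, on their centre line; the grasp point (between the pads) lies 19 mm behind it; z points along the fingers, x is the direction in which the jaws open and shut, and the axes are right-handed (so a half turn about z gives the same grasp; the last joint's range is limited). The gripper opens to 85 mm and grips with 20 to 120 N. Pads are 22 mm wide; open, the fingers measure 114 mm over their backs; the gripper's body (76 mm by 85 mm) begins 54 mm behind the grasp point. The pads swing forward as they close: fully open they stand 13 mm farther back than shut.
Start: joints at [-1.452, 0.104, 0.097, 1.564, 0, 1.353], TCP at [0.198, -0.566, 0.204] pointing down, gripper open.
Joint ranges: [-2.99, 2.99], [-0.84, 1.86], [-1.1, 1.16], [-1.84, 2.11], [-1.51, 1.56], [-3.14, 3.14]. Speed limits (rad/s): [2.22, 2.22, 2.57, 3.14, 3.14, 3.14].

### API

Orientations are given as a unit quaternion [x, y, z, w].
In Python, from workcell import read_state, capture, calibration, finish_job gives the robot as it stands.
- The arm moves only by the tool drive_tool, never from a script. Its argument "plan" is a list of rows, each a list of 3 entries, a list of its own where there are three numbers: the opening, from -1 (shut) to 1 (fully open), so that 0 is half open, then the shift along the tool's x, y, z in mm, then the turn about the tool's z in degrees. In form: [[grip, [dx, dy, dz], turn], ...]. A call has 1 to 8 rows; each row shifts and turns the commanded pose from where the row before left it, along the tool's axes as they then stand; what a row does not reach is not made up. A row lasts 1/8 s, in which the tool goes at most 62.5 mm and 10.7 degrees, less where a joint would pass 70% of its speed; a pose out of reach is approached as far as the arm can. A call with a gripper value outside its range is refused whole. The fingers move at their own pace and stop on an object; "squeeze" is the grip in N (left out, the last holds). Time passes only in rows, so rows that do not move let the fingers close. It gives the time, the measured TCP pose, the force and the opening at its end, in the units of the state.
- read_state(): the state, without advancing time (a new reading comes with each control period).
- capture(name): name is "scene" or "top" or "wrist"; returns the picture (480x640x3 uint8, red, green, blue); there is no depth.
- calibration(name): a dict with "fx", "fy", "cx", "cy" (pixels), "pose" (4x4, takes a point from camera to world coordinates). Camera axes: x right, y up, looking along -z (the intrinsics and any distortion apply to the point x, -y, -z); pixel columns grow to the right and rows downward; lengths in m; the calibration is good to about 2 mm. A picture is of the moment at which its call begins: read the wrist's pose just before it. calibration takes no time and is no camera call; for the wrist camera it gives the pose at the moment of the call.
- finish_job(): hands the job in, once; it reports no verdict.
The state is a dict: "t": time; "qpos": joint angles; "joint_vel": joint speeds; "joint_efforts": joint torques, N m; "tool_pos": TCP position; "eef_rot": TCP orientation; "contact_force": force on the tool from outside, world axes, zero at the start; "ft_torque": the same for the moment, N m; "width": finger opening in m.
Only numpy, scipy, OpenCV 4.12 (cv2) and the standard library are available. Lean on these libraries where they do the work, as an engineer would, in place of code of your own. Each camera call takes 0.05 s, during which the arm holds its last target.

## Working session

There is one attempt and no reset: what is moved stays moved. The work goes in short steps, Python scripts to look and compute and a tool call to move; the robot and the scene stay as the last step left them, time stands still between calls to the robot, and variables do not carry over. Pictures are saved under pics/ and viewed, and the job is handed in when it is done.

Besides the shell and the picture viewer there is one more tool, called after "Call:" as name(argument=value, ...) on one line, values as JSON. drive_tool: Moves the arm, as the interface text tells. Its arguments: {"type":"object","properties":{"plan":{"type":"array","items":{"type":"array"}},"squeeze":{"type":"number"}},"required":["plan"]}

```bash
mkdir -p pics; ls
python3 - <<'E'
from workcell import *
import cv2
s=read_state();print(s)
for n in("scene","top","wrist"):
    c=calibration(n);print(n,c)
    cv2.imwrite(f"pics/{n}0.png",capture(n)[:,:,::-1])
E
```

```text
pics
{'t': 0.0, 'qpos': array([-1.45168529e+00,  1.04699474e-01,  9.64599525e-02,  1.56392756e+00,
        2.52032331e-05,  1.35310560e+00]), 'joint_vel': array([-0.00042979,  0.00038279, -0.00073941, -0.00031903, -0.0009314 ,
       -0.00055259]), 'joint_efforts': array([ 7.48696748e-04, -5.56928909e+01,  5.03651190e+01,  1.68165425e-02,
       -1.83674088e-04, -2.98178804e-05]), 'tool_pos': array([ 0.19825785, -0.56589261,  0.20321714]), 'eef_rot': array([ 8.15619274e-01, -5.78588567e-01, -4.50829891e-04, -5.16385470e-04]), 'contact_force': array([-0.12759031, -0.2424028 , -0.13655979]), 'ft_torque': array([ 0.03842258,  0.04001709, -0.04554685]), 'width': 0.08518561115504075}
scene {'fx': 558.3349331615209, 'fy': 558.3349331615209, 'cx': 322.7943427579479, 'cy': 231.9236943748249, 'pose': array([[-0.57589575, -0.53321401,  0.61969904,  1.12424283],
       [ 0.8173092 , -0.39285942,  0.42150581,  0.49039027],
       [ 0.0187018 ,  0.74922913,  0.66204679,  0.78983934],
       [ 0.        ,  0.        ,  0.        ,  1.        ]])}
top {'fx': 528.8203865577095, 'fy': 528.82038655770
[... 160 characters left out ...]
391722e-01, -1.71616651e-01,  3.89956737e-02,
         1.16680001e-01],
       [ 8.76808374e-04,  2.16792090e-01,  9.76217405e-01,
         8.72666084e-01],
       [ 0.00000000e+00,  0.00000000e+00,  0.00000000e+00,
         1.00000000e+00]])}
wrist {'fx': 414.3740521041863, 'fy': 414.3740521041863, 'cx': 316.5151674042763, 'cy': 242.4118866025835, 'pose': array([[ 3.30592512e-01,  9.11180443e-01,  2.45883697e-01,
         2.60992773e-01],
       [-9.43773495e-01,  3.19293371e-01,  8.56932551e-02,
        -5.44425559e-01],
       [-4.27016382e-04, -2.60388064e-01,  9.65503948e-01,
         3.73241863e-01],
       [ 0.00000000e+00,  0.00000000e+00,  0.00000000e+00,
         1.00000000e+00]])}
```

View pics/scene0.png

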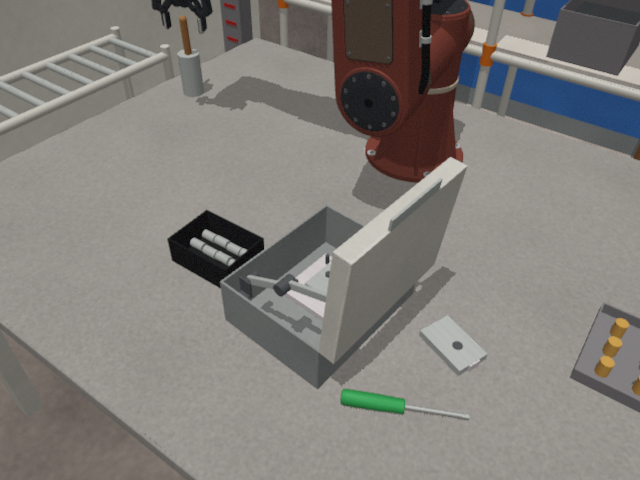

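View pics/top0.png

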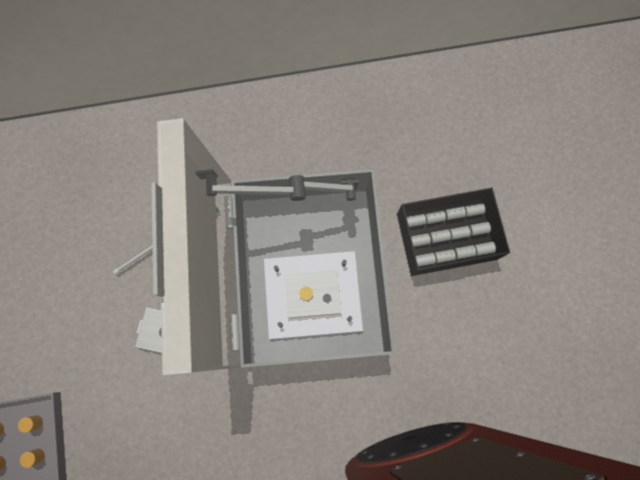

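The scene view shows the cabinet at about (320,290), the hood upright with its lip at (415,200), and the knuckle at about (287,284). In the top view the rim corners are near (373,172), (390,352) and (243,366), the knuckle is near (297,187) and the lip near (156,238). I'll zoom in.

Run:
```python
import cv2
a=cv2.imread("pics/top0.png")[110:390,140:400];cv2.imwrite("pics/topz.png",cv2.resize(a,None,fx=2.14,fy=2.14,interpolation=cv2.INTER_CUBIC))
a=cv2.imread("pics/scene0.png")[160:400,200:480];cv2.imwrite("pics/scenez.png",cv2.resize(a,None,fx=2.5,fy=2.5,interpolation=cv2.INTER_CUBIC))
```

```text
(no output)
```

View pics/topz.png

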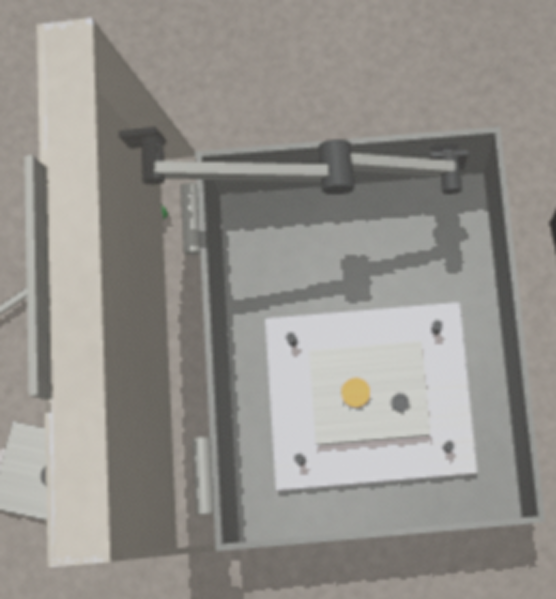

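View pics/scenez.png

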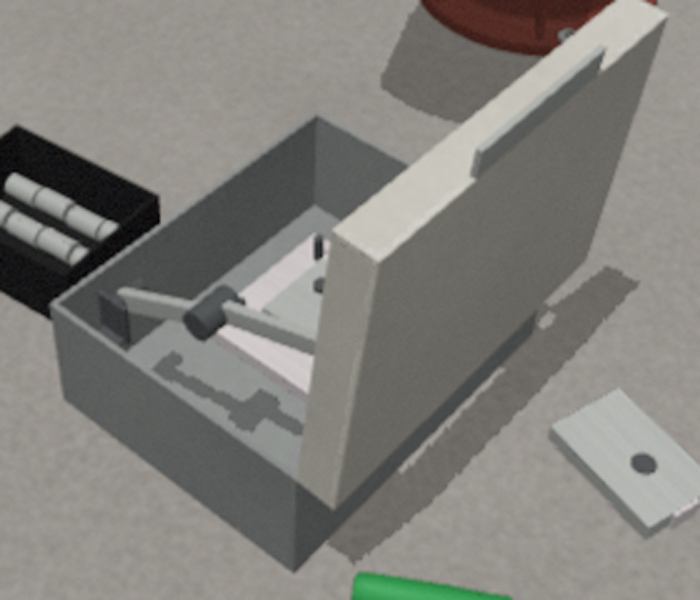

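```bash
cat > h.py <<'E'
import numpy as np
from workcell import *
from scipy.spatial.transform import Rotation as R
def ray(n,u,v,c=None):
    c=c or calibration(n);P=c["pose"]
    d=P[:3,:3]@np.array([(u-c["cx"])/c["fx"],-(v-c["cy"])/c["fy"],-1]);return P[:3,3],d
def onz(n,u,v,z):
    o,d=ray(n,u,v);return o+d*(z-o[2])/d[2]
def tri(a,b):
    A=np.zeros((3,3));y=np.zeros(3);
    L=[ray(*a),ray(*b)]
    for o,d in L:
        d=d/np.linalg.norm(d);M=np.eye(3)-np.outer(d,d);A+=M;y+=M@o
    return np.linalg.solve(A,y)
def proj(n,p):
    c=calibration(n);q=np.linalg.inv(c["pose"])@np.r_[p,1];return c["cx"]+c["fx"]*q[0]/-q[2],c["cy"]-c["fy"]*q[1]/-q[2]
E
python3 - <<'E'
from h import *
np.set_printoptions(precision=4,suppress=True)
C=[onz("top",u,v,.1)[:2] for u,v in((371.8,171.7),(391.4,353),(241.9,366),(234.4,182.4))]
for c in C:print(c)
print([np.linalg.norm(C[i]-C[(i+1)%4]) for i in range(4)])
cen=sum(C)/4
ex=(C[3]+C[2]-C[0]-C[1]);yaw=np.arctan2(ex[1],ex[0]);ey=C[1]+C[2]-C[0]-C[3];yaw2=np.arctan2(ey[1],ey[0])-np.pi/2
print(cen,yaw,yaw2)
k=tri(("top",297.5,187.6),("scene",285.6,284.8));print("knuckle tri",k,"onz",onz("top",297.5,187.6,.147))
for y in(yaw,(yaw+yaw2)/2,):
  for p in (k[:2],onz("top",297.5,187.6,.147)[:2]):
    print("k in cab",R.from_euler('z',-y).as_matrix()[:2,:2]@(p-cen))
# scene corners: front-left (-x,-y) , (+x,-y)
for u,v in((52,303),(318,117)):
    print("scene",onz("scene",200+u/2.5,160+v/2.5,.1))
# lip ends tri: near end top corner
print("lip", tri(("top",140+30/2.14,110+157/2.14),("scene",200+477/2.5,160+155/2.5)),tri(("top",140+35/2.14,110+396/2.14),("scene",200+602/2.5,160+52/2.5)))
E
```

```text
[ 0.6802 -0.014 ]
[0.4073 0.0124]
[0.427  0.2254]
[0.7003 0.1969]
[np.float64(0.27423173638292797), np.float64(0.2138581460011299), np.float64(0.2747794581537818), np.float64(0.21186966796150244)]
[0.5537 0.1052] 1.4772711790772781 1.4707925577057663
knuckle tri [0.6592 0.1048 0.1461] onz [0.6594 0.1039 0.147 ]
k in cab [ 0.0094 -0.1051]
k in cab [ 0.0086 -0.1054]
k in cab [ 0.0098 -0.1051]
k in cab [ 0.0089 -0.1054]
scene [ 0.6835 -0.0152  0.1   ]
scene [0.4124 0.0152 0.1   ]
lip [0.6296 0.2577 0.3326] [0.5099 0.2689 0.3315]
```

Measurements agree with the given sizes: the rim corners give an origin of (0.554, 0.105) and a yaw of 1.474. The knuckle triangulates to z = 0.146, cabinet y = -0.105, and the lip to z = 0.332. Next I turn the tool so its x lies along the cabinet's x.

Call:
drive_tool(plan=[[-1,[0,0,-10],-10],[-1,[0,0,-10],-10],[-1,[0,0,-10],-10],[-1,[0,0,-10],-10],[-1,[0,0,-10],-10],[-1,[0,0,-10],-10],[-1,[0,0,0],-10],[-1,[0,0,0],-10]], squeeze=60)

```text
t: 1.15
tool_pos: [0.1983, -0.5663, 0.2639]
eef_rot: [0.996, 0.084, -0.0, -0.0]
contact_force: [0.2, 0.1, -0.4]
width: 0.0001
```

Call:
drive_tool(plan=[[-1,[0,0,0],-10],[-1,[0,0,0],-10],[-1,[0,0,0],-10],[-1,[0,0,0],-10],[-1,[0,0,0],-10],[-1,[0,0,0],-10],[-1,[0,0,0],-10],[-1,[0,0,0],-5]])

```text
t: 2.15
tool_pos: [0.1983, -0.5662, 0.2637]
eef_rot: [0.74, 0.673, 0.0, -0.0]
contact_force: [0.6, -0.1, -0.1]
width: -0.0001
```

```bash
cat >> h.py <<'E'
np.set_printoptions(precision=4,suppress=True)
def go(p):
    s=read_state();M=R.from_quat(s["eef_rot"]).as_matrix();print("t",s["t"],"pos",s["tool_pos"],"yaw",np.degrees(np.arctan2(M[1,0],M[0,0])),"z",M[:,2],"F",s["contact_force"],"w",s["width"],"shift mm",1000*M.T@(np.array(p)-s["tool_pos"]),s["qpos"])
YAW=1.474;CEN=np.array([.5537,.1052,0]);Rc=R.from_euler('z',YAW).as_matrix()
def cab(p): return CEN+Rc@np.array(p)
E
python3 - <<'E'
from h import *
go([0.6595,0.109,0.2])
E
```

```text
t 2.15 pos [ 0.1983 -0.5662  0.2637] yaw 84.53310813319338 z [-0.0001  0.0005 -1.    ] F [ 0.6077 -0.05   -0.0689] w -8.2077411602292e-05 shift mm [716.0172 394.7921  63.9975] [-1.4517  0.1284  0.2323  1.6752  0.     -1.3563]
```

Call:
drive_tool(plan=[[-1,[30,17,0],0],[-1,[45,25,0],0],[-1,[45,25,0],0],[-1,[45,25,0],0],[-1,[45,25,0],0],[-1,[45,25,0],0],[-1,[45,25,0],0],[-1,[45,25,0],0]])

```text
t: 3.15
tool_pos: [0.4243, -0.2406, 0.2639]
eef_rot: [0.741, 0.671, -0.0, 0.0]
contact_force: [0.3, -0.6, 0.2]
width: -0.0001
```

Call:
drive_tool(plan=[[-1,[45,25,0],0],[-1,[45,25,0],0],[-1,[45,25,0],0],[-1,[45,25,0],0],[-1,[45,25,0],0],[-1,[45,25,0],0],[-1,[45,25,0],0],[-1,[40,20,0],0]])

```text
t: 4.15
tool_pos: [0.6536, 0.0935, 0.2634]
eef_rot: [0.741, 0.671, -0.0, -0.0]
contact_force: [-0.1, -0.5, 0.6]
width: 0.0001
```

Run:
```python
from h import *
go([0.6595,0.109,0.17])
```

```text
t 4.15 pos [0.6536 0.0935 0.2634] yaw 84.32271406163579 z [-0.0005 -0.0001 -1.    ] F [-0.0727 -0.5344  0.6344] w 0.00011062142788569711 shift mm [16.0322  4.3444 93.4051] [-0.0554  0.3256  0.4566  1.7023 -0.0001  0.0437]
```

Call:
drive_tool(plan=[[-1,[8,2,25],0],[-1,[8,2,30],0],[-1,[0,0,25],0],[-1,[0,0,13],0],[-1,[0,0,0],0]])

```text
t: 4.78
tool_pos: [0.6579, 0.1072, 0.1702]
eef_rot: [0.741, 0.671, -0.001, -0.001]
contact_force: [-0.4, -0.0, 0.4]
width: -0.0001
```

Run:
```python
from h import *
import cv2
go([0.6595,0.109,0.147])
cv2.imwrite("pics/s1.png",cv2.resize(capture("scene")[160:400,200:480,::-1],None,fx=2.5,fy=2.5))
```

```text
t 4.775 pos [0.6579 0.1072 0.1702] yaw 84.28794979565245 z [-0.0016 -0.0001 -1.    ] F [-0.4367 -0.021   0.4379] w -8.494345036675667e-05 shift mm [ 1.9909  1.4126 23.1687] [-0.0341  0.3097  0.2672  1.53   -0.0001  0.0656]
```

View pics/s1.png

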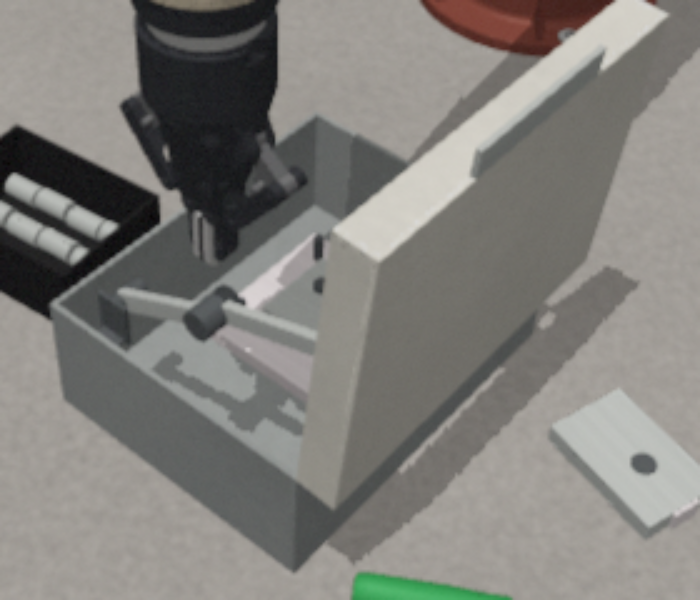

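The crop shows the closed tips at about (210,258), directly above the barrel at (214,312). I'll check this against the projection.

Run:
```python
from h import *
for p in([.6579,.1072,.1702],[.6595,.1050,.147],[.6595,.105,.158]):
    u,v=proj("scene",p);print((u-200)*2.5,(v-160)*2.5)
```

```text
215.83416571331966 285.3013066541618
212.40115527422063 311.13762971389815
211.9388103816202 298.9967433581461
```

Run:
```python
from h import *
import cv2
a=capture("scene")[235:305,245:325,::-1].copy();cv2.imwrite("pics/s2.png",cv2.resize(a,None,fx=7,fy=7,interpolation=cv2.INTER_CUBIC))
b=capture("top");cv2.imwrite("pics/t2.png",cv2.resize(b[140:240,220:400,::-1],None,fx=4,fy=4,interpolation=cv2.INTER_CUBIC))
```

```text
(no output)
```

View pics/s2.png

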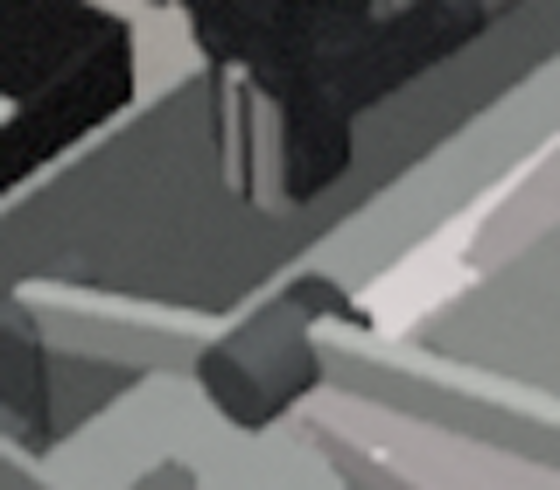

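View pics/t2.png

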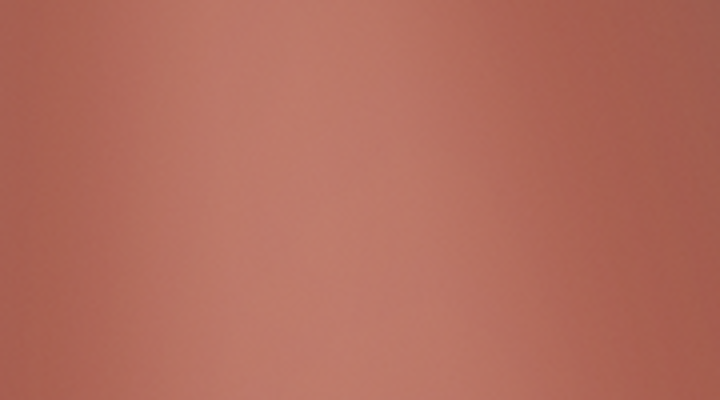

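The scene crop shows the tip end at about (275,200), pixel (284,264), roughly 10 px above the projected TCP. The top view is blocked by the arm. I'll use the wrist camera to decide between a height offset and a lateral one.

Run:
```python
from h import *
import cv2
p=read_state()["tool_pos"]
print(proj("wrist",p),proj("wrist",p+[0,0,.02]),proj("wrist",[.6595,.105,.147]))
cv2.imwrite("pics/w2.png",capture("wrist")[:,:,::-1])
```

```text
(np.float64(316.61416530534336), np.float64(284.9876950436589)) (np.float64(316.5839280999643), np.float64(303.49571146921943)) (np.float64(312.521973919809), np.float64(267.62770344654126))
```

View pics/w2.png

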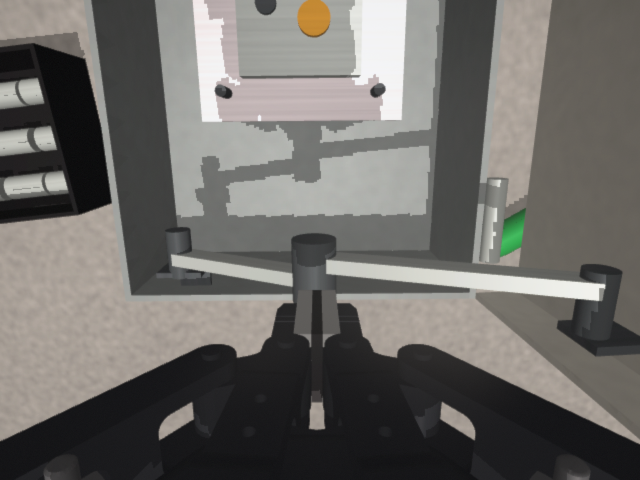

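Both views agree: laterally the tip is right over the barrel, but its visible end is about 20 mm higher than the reported TCP. I'll descend by force.

Call:
drive_tool(plan=[[-1,[0,1,4],0],[-1,[0,0,4],0],[-1,[0,0,3],0],[-1,[0,0,0],0]])

```text
t: 5.48
tool_pos: [0.6593, 0.1072, 0.1595]
eef_rot: [0.741, 0.671, -0.0, -0.0]
contact_force: [0.7, 0.8, 0.6]
width: -0.0002
```

Call:
drive_tool(plan=[[-1,[0,0,3],0],[-1,[0,0,3],0],[-1,[0,0,0],0]])

```text
t: 5.85
tool_pos: [0.6593, 0.1072, 0.1535]
eef_rot: [0.741, 0.671, -0.0, -0.0]
contact_force: [0.7, -0.5, -0.3]
width: -0.0003
```

Call:
drive_tool(plan=[[-1,[0,0,3],0],[-1,[0,0,3],0],[-1,[0,0,0],0]])

```text
t: 6.22
tool_pos: [0.6593, 0.1072, 0.1476]
eef_rot: [0.741, 0.671, -0.0, -0.0]
contact_force: [0.2, -0.4, 0.1]
width: 0.0003
```

Call:
drive_tool(plan=[[-1,[0,0,3],0],[-1,[0,0,3],0],[-1,[0,0,0],0]])

```text
t: 6.6
tool_pos: [0.6593, 0.1072, 0.1416]
eef_rot: [0.741, 0.671, -0.0, -0.0]
contact_force: [0.9, -0.0, 0.3]
width: 0.0001
```

Run:
```python
from h import *
import cv2
go([.6595,.109,.13])
a=capture("scene")[235:305,245:325,::-1].copy();cv2.imwrite("pics/s3.png",cv2.resize(a,None,fx=7,fy=7,interpolation=cv2.INTER_CUBIC))
cv2.imwrite("pics/w3.png",capture("wrist")[150:450,120:520,::-1])
```

```text
t 6.6 pos [0.6593 0.1072 0.1416] yaw 84.29741516771115 z [-0.0006 -0.0001 -1.    ] F [ 0.871  -0.0291  0.2843] w 0.00011222198797231298 shift mm [ 1.8461  0.044  11.5508] [-0.0341  0.3111  0.2171  1.4774 -0.0001  0.0655]
```

View pics/s3.png

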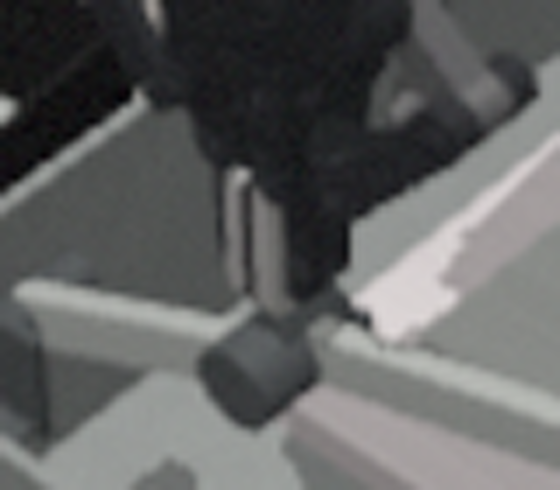

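View pics/w3.png

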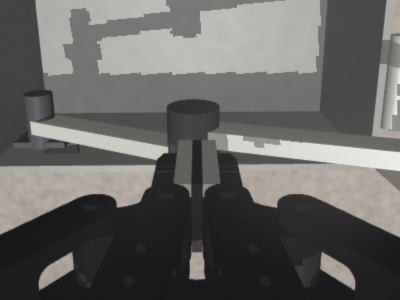

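The tip is about to touch the middle of the barrel. I'll press on it.

Call:
drive_tool(plan=[[-1,[0,0,2],0],[-1,[0,0,2],0],[-1,[0,0,0],0]])

```text
t: 7.08
tool_pos: [0.6593, 0.1072, 0.1377]
eef_rot: [0.741, 0.671, -0.0, -0.0]
contact_force: [-0.4, -0.3, -0.6]
width: 0.0001
```

Call:
drive_tool(plan=[[-1,[0,0,2],0],[-1,[0,0,2],0],[-1,[0,0,0],0]])

```text
t: 7.45
tool_pos: [0.6594, 0.1072, 0.1337]
eef_rot: [0.741, 0.671, -0.0, -0.0]
contact_force: [0.6, -0.9, -0.6]
width: 0.0001
```

Call:
drive_tool(plan=[[-1,[0,0,2],0],[-1,[0,0,2],0],[-1,[0,0,0],0]])

```text
t: 7.82
tool_pos: [0.6595, 0.1072, 0.1299]
eef_rot: [0.741, 0.671, -0.0, 0.0]
contact_force: [-0.1, -0.2, 0.3]
width: 0.0002
```

Run:
```python
from h import *
import cv2
go([.6595,.109,.13])
a=capture("scene")[235:305,245:325,::-1].copy();cv2.imwrite("pics/s4.png",cv2.resize(a,None,fx=7,fy=7,interpolation=cv2.INTER_CUBIC))
```

```text
t 7.825 pos [0.6595 0.1072 0.1299] yaw 84.30003579752531 z [ 0.     -0.0001 -1.    ] F [-0.1003 -0.1675  0.2731] w 0.00020693230199488716 shift mm [ 1.7795 -0.1756 -0.1176] [-0.034   0.3117  0.1967  1.4558 -0.0001  0.0655]
```

View pics/s4.png

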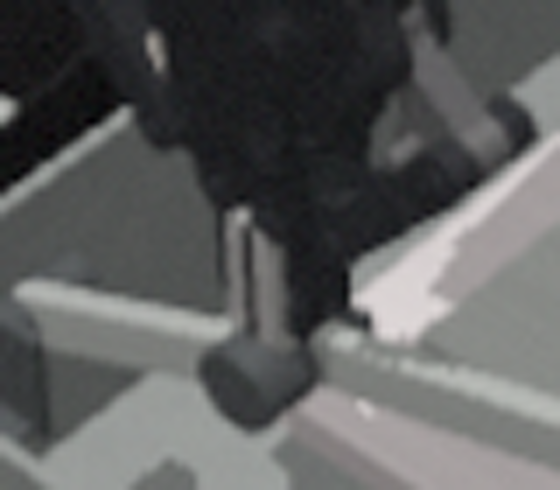

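The tip is right at the barrel top. With pad width accounted for, the visible end is about 28 mm behind the TCP, so contact should come now. I'll continue in small steps.

Call:
drive_tool(plan=[[-1,[0,0,2],0],[-1,[0,0,2],0],[-1,[0,0,0],0]])

```text
t: 8.25
tool_pos: [0.6597, 0.1074, 0.126]
eef_rot: [0.741, 0.671, 0.0, 0.0]
contact_force: [0.5, 1.4, 3.0]
width: -0.0003
```

Call:
drive_tool(plan=[[-1,[0,0,2],0],[-1,[0,0,2],0],[-1,[0,0,0],0]])

```text
t: 8.62
tool_pos: [0.6593, 0.1069, 0.1214]
eef_rot: [0.741, 0.671, -0.0, -0.0]
contact_force: [-0.1, -0.2, -0.1]
width: 0.0001
```

Run:
```python
from h import *
import cv2
go([.6595,.109,.13])
a=capture("scene")[235:305,245:325,::-1].copy();cv2.imwrite("pics/s5.png",cv2.resize(a,None,fx=7,fy=7,interpolation=cv2.INTER_CUBIC))
cv2.imwrite("pics/w5.png",capture("wrist")[150:450,120:520,::-1])
```

```text
t 8.625 pos [0.6593 0.1069 0.1214] yaw 84.2849137786274 z [-0.0007 -0.0006 -1.    ] F [-0.1307 -0.2414 -0.0922] w 7.121487836988477e-05 shift mm [ 2.1471 -0.0028 -8.5757] [-0.0343  0.3131  0.183   1.4414 -0.0006  0.0655]
```

View pics/s5.png

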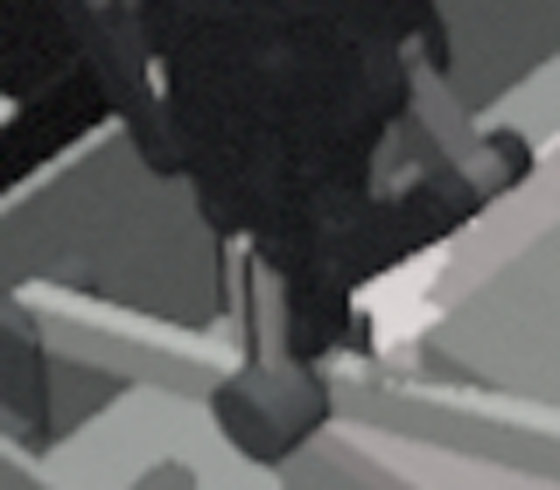

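View pics/w5.png

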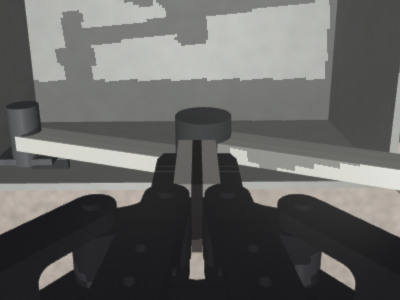

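Contact came at 3 N and the barrel has started down, now past straight. I'll continue to about 27 mm of travel, following it toward +x.

Call:
drive_tool(plan=[[-1,[1,0,3],0],[-1,[1,0,3],0],[-1,[1,0,3],0],[-1,[1,0,3],0],[-1,[1,0,2],0],[-1,[0,0,0],0]])

```text
t: 9.48
tool_pos: [0.6604, 0.1118, 0.1081]
eef_rot: [0.741, 0.671, 0.0, 0.001]
contact_force: [-0.1, -3.4, 3.8]
width: -0.0002
```

Call:
drive_tool(plan=[[-1,[1,0,2],0],[-1,[1,0,3],0],[-1,[0,0,3],0],[-1,[0,0,0],0]])

```text
t: 9.98
tool_pos: [0.6606, 0.1127, 0.1005]
eef_rot: [0.742, 0.671, -0.001, 0.001]
contact_force: [-1.4, -9.0, 6.3]
width: 0.0002
```

Run:
```python
from h import *
import cv2
go([.6595,.109,.13])
cv2.imwrite("pics/s6.png",cv2.resize(capture("scene")[160:400,200:480,::-1],None,fx=2.5,fy=2.5))
```

```text
t 9.975 pos [0.6606 0.1127 0.1005] yaw 84.24002992792252 z [ 0.0008 -0.0026 -1.    ] F [-1.4025 -8.9908  6.2808] w 0.00023258442308497822 shift mm [ -3.8218  -0.6718 -29.5207] [-0.0244  0.3224  0.1561  1.4036 -0.0026  0.0761]
```

View pics/s6.png

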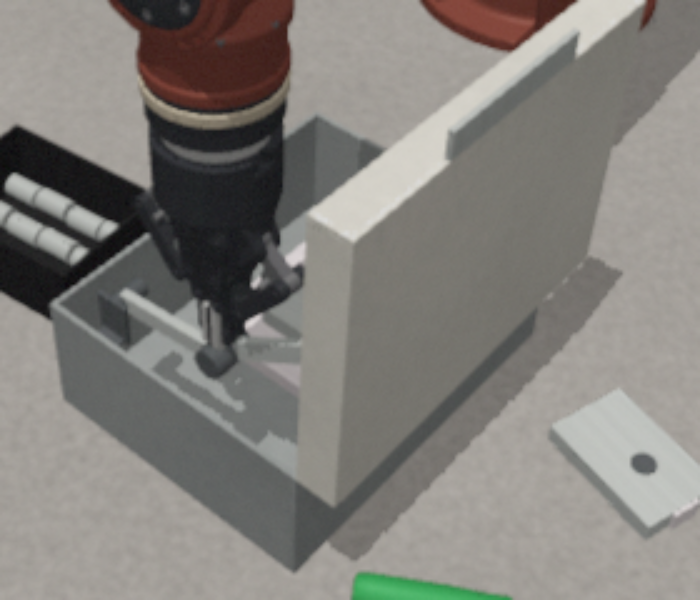

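The stay is clearly broken: the barrel is down at crop (215,358), both links slope into it, and the hood is still upright. I'll retreat straight up, well above the lip.

Call:
drive_tool(plan=[[-1,[-1,0,-10],0],[-1,[0,0,-30],0],[-1,[0,0,-45],0],[-1,[0,0,-45],0],[-1,[0,0,-50],0],[-1,[0,0,-50],0],[-1,[0,0,-45],0],[-1,[0,0,-20],0]])

```text
t: 11.02
tool_pos: [0.6601, 0.1139, 0.3979]
eef_rot: [0.741, 0.671, 0.002, 0.001]
contact_force: [-0.0, -0.9, -0.6]
width: -0.0001
```

Run:
```python
from h import *
import cv2
go(cab([.205,0,.277]))
cv2.imwrite("pics/s7.png",cv2.resize(capture("scene")[110:390,180:500,::-1],None,fx=2.1,fy=2.1))
```

```text
t 11.025 pos [0.6601 0.1139 0.3979] yaw 84.3287587996359 z [ 0.0034  0.001  -1.    ] F [-0.0176 -0.9062 -0.6061] w -7.98367518303103e-05 shift mm [ 185.6355 -105.8485  120.7938] [-0.0243  0.5797  1.0475  2.0352  0.0011  0.0747]
```

View pics/s7.png

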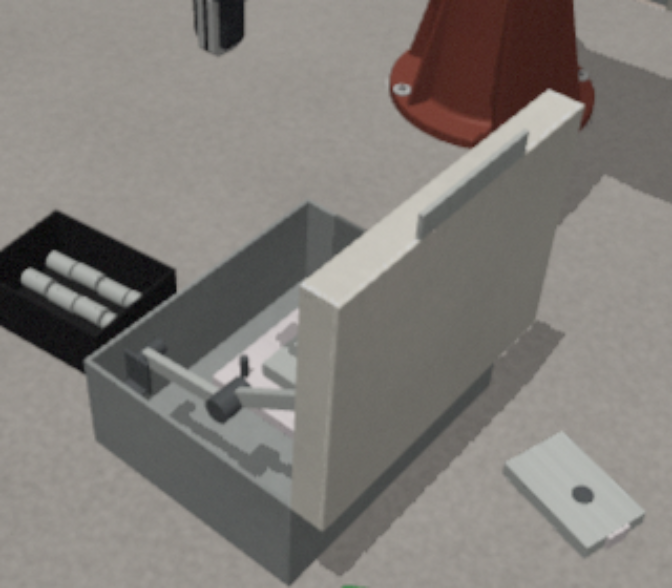

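The stay stays folded, with the knuckle at crop (225,400), and the hood is near upright. Now over the hood to its +x side.

Call:
drive_tool(plan=[[-1,[20,-12,15],0],[-1,[30,-20,15],0],[-1,[35,-20,0],0],[-1,[35,-20,0],0],[-1,[35,-20,0],0],[-1,[31,-14,0],0],[-1,[0,0,0],0]])

```text
t: 11.95
tool_pos: [0.5717, 0.3113, 0.3641]
eef_rot: [0.74, 0.672, -0.0, -0.001]
contact_force: [-0.1, -0.2, -0.2]
width: -0.0001
```

Run:
```python
from h import *
import cv2
go(cab([.205,0,.277]))
cv2.imwrite("pics/s8.png",cv2.resize(capture("scene")[50:350,180:540,::-1],None,fx=2,fy=2))
```

```text
t 11.95 pos [0.5717 0.3113 0.3641] yaw 84.49919926817604 z [-0.0012  0.0007 -1.    ] F [-0.0681 -0.1524 -0.1543] w -0.00010201297706597053 shift mm [-1.9762  2.1334 87.1094] [0.2977 0.4131 0.7568 1.9155 0.001  0.3937]
```

View pics/s8.png

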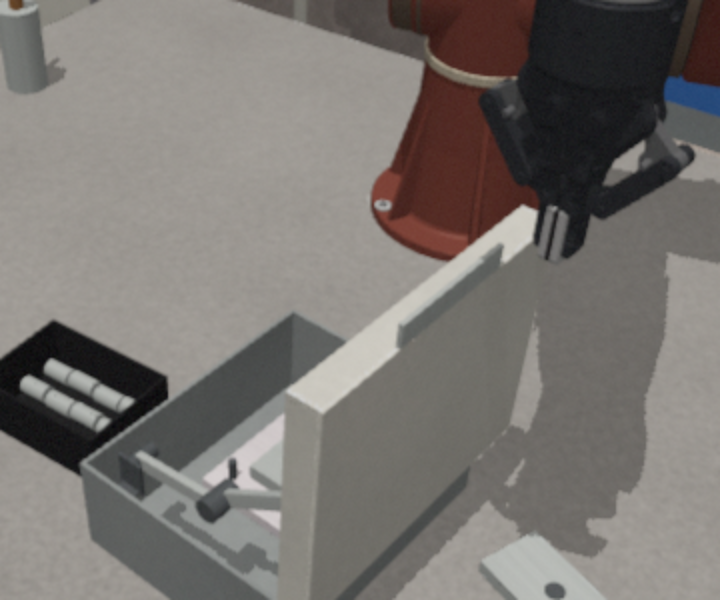

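Fingers are outside the hood at crop (555,250), and the lip is at (450,295). I'll descend, then approach.

Call:
drive_tool(plan=[[-1,[0,1,25],0],[-1,[0,1,30],0],[-1,[0,0,22],0],[-1,[-10,0,10],0],[-1,[-12,0,0],0],[-1,[-8,0,0],0],[-1,[0,0,0],0]])

```text
t: 12.88
tool_pos: [0.5726, 0.2779, 0.2788]
eef_rot: [0.742, 0.671, 0.001, 0.0]
contact_force: [-0.0, 0.3, 0.4]
width: -0.0006
```

Run:
```python
from h import *
import cv2
s=read_state();print(Rc.T@(s["tool_pos"]-CEN),s["contact_force"])
cv2.imwrite("pics/s9.png",cv2.resize(capture("scene")[90:390,180:540,::-1],None,fx=2,fy=2))
```

```text
[ 0.1738 -0.0021  0.2788] [-0.0086  0.3243  0.3991]
```

View pics/s9.png

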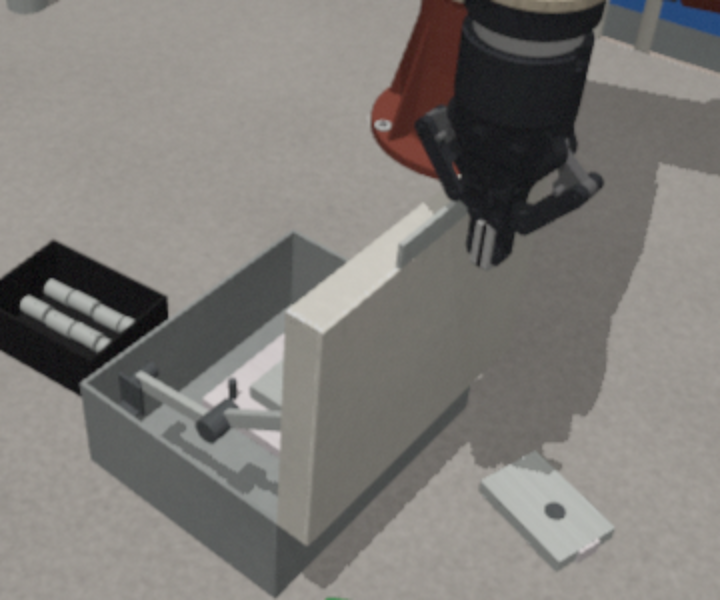

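Call:
drive_tool(plan=[[-1,[-6,0,1],0],[-1,[-6,0,1],0],[-1,[-5,0,1],0],[-1,[0,0,0],0]])

```text
t: 13.42
tool_pos: [0.5704, 0.2615, 0.275]
eef_rot: [0.742, 0.671, 0.0, 0.0]
contact_force: [-0.4, 0.1, 0.5]
width: 0.0002
```

Call:
drive_tool(plan=[[-1,[-5,0,1],0],[-1,[-5,0,1],0],[-1,[0,0,0],0]])

```text
t: 13.8
tool_pos: [0.5699, 0.2526, 0.2754]
eef_rot: [0.741, 0.671, 0.002, 0.0]
contact_force: [-1.2, 4.5, 12.0]
width: 0.0002
```

Run:
```python
from h import *
import cv2
s=read_state();print(s["t"],Rc.T@(s["tool_pos"]-CEN),s["contact_force"])
cv2.imwrite("pics/s10.png",cv2.resize(capture("scene")[90:390,180:540,::-1],None,fx=2,fy=2))
for th in np.arange(1.56,-.01,-.04):
    r=200;print(round(th,2),np.round([110-r*np.cos(th)+30*np.sin(th)+16,100+r*np.sin(th)+30*np.cos(th)-28],1))
```

```text
13.8 [ 0.1483 -0.0018  0.2754] [-1.2116  4.5101 11.9699]
1.56 [153.8 272.3]
1.52 [145.8 273.3]
1.48 [137.7 273.9]
1.44 [129.7 274.2]
1.4 [121.6 274.2]
1.36 [113.5 273.9]
1.32 [105.4 273.2]
1.28 [ 97.4 272.2]
1.24 [ 89.4 270.9]
1.2 [ 81.5 269.3]
1.16 [ 73.6 267.3]
1.12 [ 65.9 265.1]
1.08 [ 58.2 262.5]
1.04 [ 50.6 259.7]
1.0 [ 43.2 256.5]
0.96 [ 35.9 253. ]
0.92 [ 28.7 249.3]
0.88 [ 21.7 245.3]
0.84 [ 14.8 241. ]
0.8 [  8.2 236.4]
0.76 [  1.7 231.5]
0.72 [ -4.6 226.4]
0.68 [-10.7 221.1]
0.64 [-16.5 215.5]
0.6 [-22.1 209.7]
0.56 [-27.5 203.7]
0.52 [-32.7 197.4]
0.48 [-37.5 191. ]
0.44 [-42.2 184.3]
0.4 [-46.5 177.5]
0.36 [-50.6 170.5]
0.32 [-54.4 163.4]
0.28 [-57.9 156.1]
0.24 [-61.1 148.7]
0.2 [-64.1 141.1]
0.16 [-66.7 133.5]
0.12 [-69.  125.7]
0.08 [-71.  117.9]
0.04 [-72.6 110. ]
-0.0 [-74. 102.]
```

View pics/s10.png

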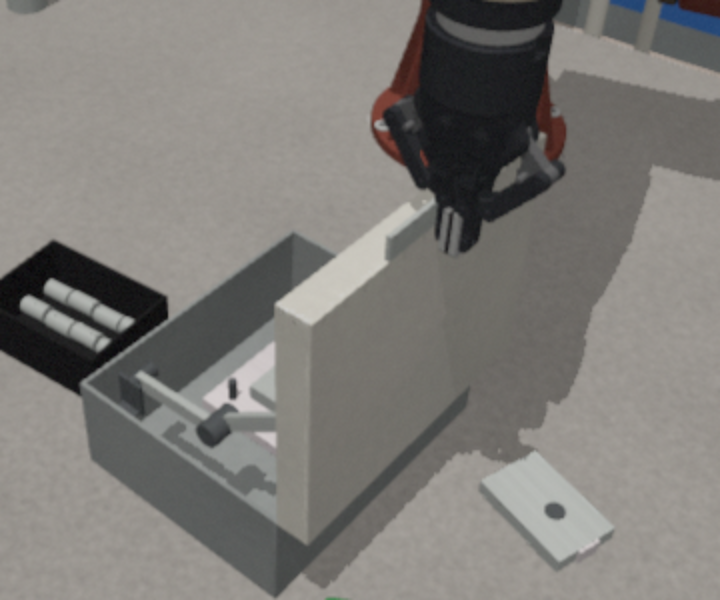

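The force is 12 N upward, so the lip is touching the wider part of the fingers above the tip. I'll back off and come in higher so only the slim tip touches the face near the lip.

Call:
drive_tool(plan=[[-1,[8,0,0],0],[-1,[0,0,-8],0],[-1,[0,0,-7],0],[-1,[-5,0,0],0],[-1,[-3,0,0],0],[-1,[0,0,0],0]])

```text
t: 14.6
tool_pos: [0.5695, 0.2517, 0.288]
eef_rot: [0.742, 0.671, 0.0, 0.0]
contact_force: [0.9, 1.7, 1.6]
width: 0.0002
```

Call:
drive_tool(plan=[[-1,[-5,0,0],0],[-1,[-5,0,0],0],[-1,[0,0,0],0]])

```text
t: 14.98
tool_pos: [0.5685, 0.242, 0.2884]
eef_rot: [0.741, 0.671, 0.0, 0.0]
contact_force: [1.0, 3.8, 4.0]
width: 0.0002
```

Run:
```python
from h import *
import cv2
s=read_state();print(s["t"],Rc.T@(s["tool_pos"]-CEN),s["contact_force"])
cv2.imwrite("pics/s11.png",cv2.resize(capture("scene")[90:390,180:540,::-1],None,fx=2,fy=2))
```

```text
14.975 [ 0.1376 -0.0015  0.2884] [1.0439 3.8095 3.9867]
```

View pics/s11.png

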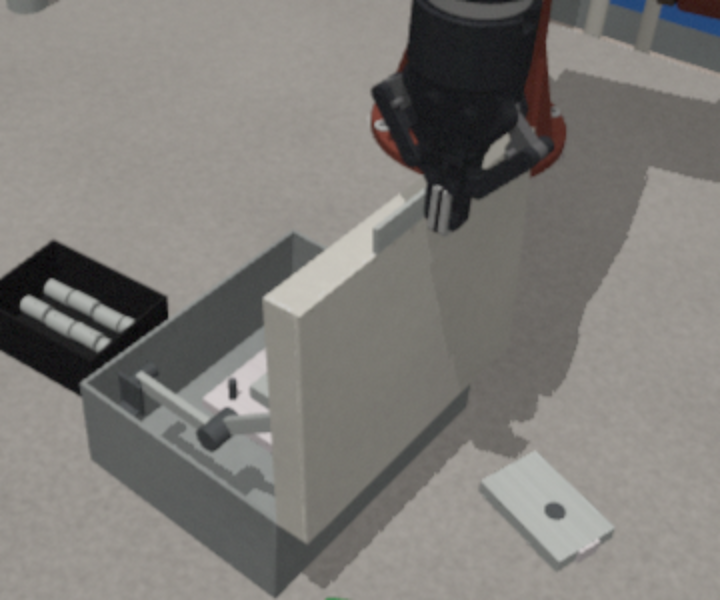

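Pushing cleanly now, at about 4 N. I'll compute the arc in tool shifts.

Run:
```python
import numpy as np
th=np.arange(1.48,-.05,-.033);f=lambda t:np.c_[128-215*np.cos(t)+30*np.sin(t),72+215*np.sin(t)+30*np.cos(t)]
p=f(th);d=np.diff(p,axis=0);d[:,1]*=-1
for i in range(0,len(d),8):print(i,round(th[i],3),p[i].round(1),np.round(d[i:i+8],1).tolist())
```

```text
0 1.48 [138.4 288.8] [[-7.2, -0.2], [-7.2, 0.0], [-7.2, 0.2], [-7.1, 0.5], [-7.1, 0.7], [-7.1, 1.0], [-7.1, 1.2], [-7.0, 1.4]]
8 1.216 [ 81.4 284. ] [[-7.0, 1.7], [-6.9, 1.9], [-6.8, 2.1], [-6.8, 2.3], [-6.7, 2.6], [-6.6, 2.8], [-6.5, 3.0], [-6.4, 3.2]]
16 0.952 [ 27.7 264.5] [[-6.3, 3.4], [-6.2, 3.6], [-6.1, 3.8], [-5.9, 4.0], [-5.8, 4.2], [-5.7, 4.4], [-5.5, 4.6], [-5.3, 4.8]]
24 0.688 [-19.  231.7] [[-5.2, 4.9], [-5.0, 5.1], [-4.9, 5.3], [-4.7, 5.4], [-4.5, 5.6], [-4.3, 5.7], [-4.1, 5.9], [-3.9, 6.0]]
32 0.424 [-55.6 187.8] [[-3.7, 6.1], [-3.5, 6.2], [-3.3, 6.4], [-3.1, 6.5], [-2.9, 6.6], [-2.7, 6.6], [-2.4, 6.7], [-2.2, 6.8]]
40 0.16 [-79.5 135.9] [[-2.0, 6.9], [-1.8, 6.9], [-1.5, 7.0], [-1.3, 7.0], [-1.1, 7.1], [-0.8, 7.1]]
```

Call:
drive_tool(plan=[[-1,[-5,0,0],0],[-1,[-7,0,0],0],[-1,[-7,0,0],0],[-1,[-7,0,0],0],[-1,[-7,0,1],0],[-1,[-7,0,1],0],[-1,[-7,0,1],0],[-1,[-7,0,1],0]])

```text
t: 16.02
tool_pos: [0.5631, 0.1877, 0.2839]
eef_rot: [0.741, 0.671, 0.0, 0.0]
contact_force: [3.2, 3.7, 3.3]
width: 0.0
```

Run:
```python
from h import *
import cv2
s=read_state();print(s["t"],Rc.T@(s["tool_pos"]-CEN),s["contact_force"])
cv2.imwrite("pics/s12.png",cv2.resize(capture("scene")[90:390,180:540,::-1],None,fx=2,fy=2))
```

```text
16.025 [ 0.083  -0.0014  0.2839] [3.248  3.671  3.2505]
```

View pics/s12.png

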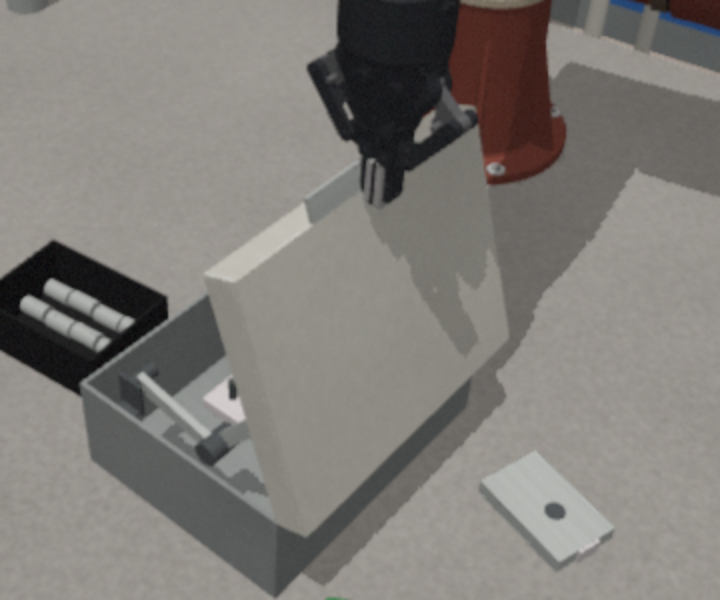

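The hood follows gently. The tip sits on the face just below the lip, at crop (378,200), and the knuckle is folding further. Continuing.

Call:
drive_tool(plan=[[-1,[-7,0,1.5],0],[-1,[-7,0,2],0],[-1,[-7,0,2],0],[-1,[-7,0,2.5],0],[-1,[-7,0,2.5],0],[-1,[-6.5,0,3],0],[-1,[-6.5,0,3],0],[-1,[-6.5,0,3],0]])

```text
t: 17.08
tool_pos: [0.5575, 0.1332, 0.2643]
eef_rot: [0.741, 0.671, -0.0, 0.0]
contact_force: [1.3, 1.9, 4.6]
width: -0.0
```

Call:
drive_tool(plan=[[-1,[-6.5,0,3.5],0],[-1,[-6,0,3.5],0],[-1,[-6,0,4],0],[-1,[-6,0,4],0]])

```text
t: 17.58
tool_pos: [0.555, 0.1088, 0.2493]
eef_rot: [0.742, 0.671, -0.0, 0.0]
contact_force: [1.2, 1.1, 5.0]
width: 0.0001
```

Run:
```python
from h import *
import cv2
s=read_state();print(s["t"],Rc.T@(s["tool_pos"]-CEN),s["contact_force"])
cv2.imwrite("pics/s13.png",cv2.resize(capture("scene")[90:390,150:510,::-1],None,fx=2,fy=2))
```

```text
17.575 [ 0.0037 -0.0009  0.2493] [1.2409 1.0798 4.9863]
```

View pics/s13.png

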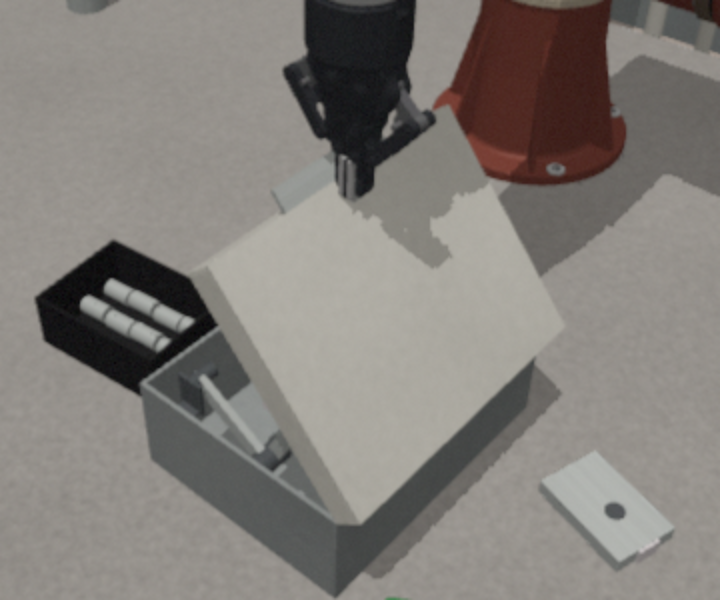

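Call:
drive_tool(plan=[[-1,[-6,0,4],0],[-1,[-5.5,0,4.5],0],[-1,[-5.5,0,4.5],0],[-1,[-5.5,0,5],0],[-1,[-5,0,5],0],[-1,[-5,0,5],0],[-1,[-5,0,5],0],[-1,[-4.5,0,5.5],0]])

```text
t: 18.62
tool_pos: [0.551, 0.0674, 0.2106]
eef_rot: [0.741, 0.671, -0.0, 0.0]
contact_force: [0.4, 0.3, 4.0]
width: -0.0001
```

Call:
drive_tool(plan=[[-1,[-4.5,0,5.5],0],[-1,[-4.5,0,5.5],0],[-1,[-4,0,6],0],[-1,[-4,0,6],0]])

```text
t: 19.12
tool_pos: [0.5493, 0.0506, 0.1875]
eef_rot: [0.741, 0.671, -0.0, -0.0]
contact_force: [-0.3, -1.4, 3.4]
width: 0.0003
```

Run:
```python
from h import *
import cv2
s=read_state();print(s["t"],Rc.T@(s["tool_pos"]-CEN),s["contact_force"])
cv2.imwrite("pics/s14.png",cv2.resize(capture("scene")[90:390,150:510,::-1],None,fx=2,fy=2))
```

```text
19.125 [-0.0548 -0.0009  0.1875] [-0.3178 -1.3585  3.4062]
```

View pics/s14.png

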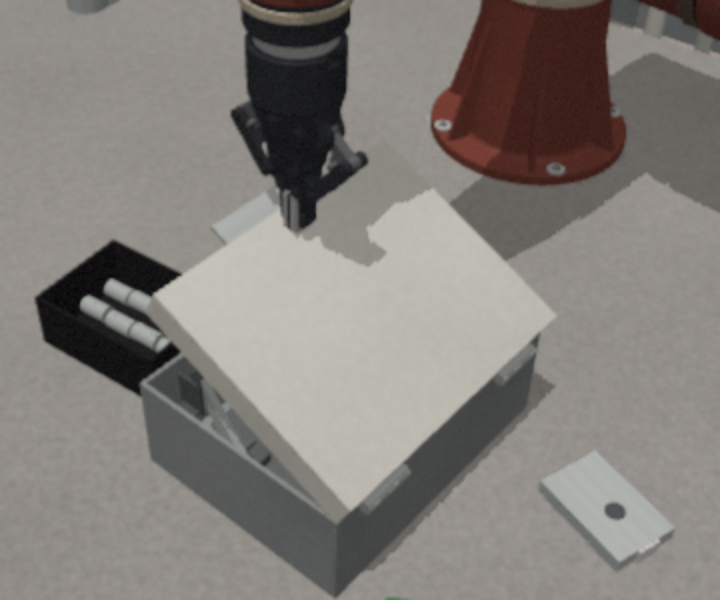

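Hood about 0.42 rad, force about 3.5 N. I'll continue and slow down near the end.

Call:
drive_tool(plan=[[-1,[-4,0,6],0],[-1,[-3.5,0,6],0],[-1,[-3.5,0,6.5],0],[-1,[-3,0,6.5],0],[-1,[-3,0,6.5],0],[-1,[-2.5,0,6.5],0],[-1,[-2.5,0,6],0],[-1,[-2,0,5],0]])

```text
t: 20.18
tool_pos: [0.547, 0.0269, 0.1385]
eef_rot: [0.741, 0.671, 0.0, -0.0]
contact_force: [0.1, 1.4, 2.8]
width: -0.0002
```

Call:
drive_tool(plan=[[-1,[-1.5,0,4],0],[-1,[-1.5,0,4],0],[-1,[-1,0,4],0],[-1,[-1,0,4],0],[-1,[-0.5,0,4],0],[-1,[0,0,0],0]])

```text
t: 20.92
tool_pos: [0.5461, 0.0213, 0.1185]
eef_rot: [0.741, 0.671, -0.0, -0.0]
contact_force: [-0.4, 0.0, -0.3]
width: -0.0001
```

Run:
```python
from h import *
import cv2
s=read_state();print(s["t"],Rc.T@(s["tool_pos"]-CEN),s["contact_force"])
cv2.imwrite("pics/s15.png",cv2.resize(capture("scene")[130:400,150:480,::-1],None,fx=2.2,fy=2.2))
```

```text
20.925 [-0.0842 -0.0006  0.1185] [-0.4139  0.0208 -0.2675]
```

View pics/s15.png

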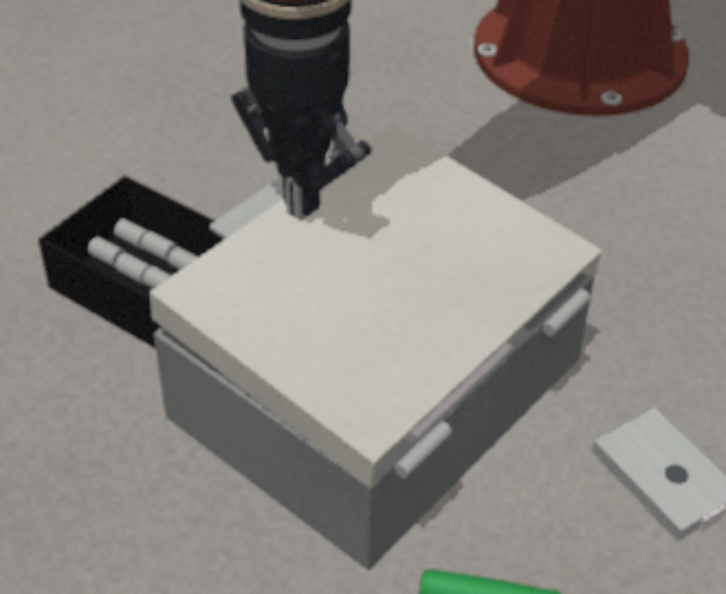

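Nearly shut: a small gap remains under the left corner at crop (160,330). I'll keep pressing down slowly.

Call:
drive_tool(plan=[[-1,[0,0,3],0],[-1,[0,0,3],0],[-1,[0,0,3],0],[-1,[0,0,0],0]])

```text
t: 21.48
tool_pos: [0.5463, 0.0217, 0.1096]
eef_rot: [0.741, 0.671, -0.0, -0.0]
contact_force: [-0.6, -0.4, -0.8]
width: 0.0001
```

Call:
drive_tool(plan=[[-1,[0,0,2],0],[-1,[0,0,2],0],[-1,[0,0,2],0],[-1,[0,0,0],0]])

```text
t: 21.98
tool_pos: [0.5463, 0.0217, 0.1037]
eef_rot: [0.741, 0.671, 0.0, -0.0]
contact_force: [0.6, 1.0, 0.4]
width: 0.0001
```

Run:
```python
from h import *
import cv2
s=read_state();print(s["t"],Rc.T@(s["tool_pos"]-CEN),s["contact_force"])
cv2.imwrite("pics/s16.png",cv2.resize(capture("scene")[130:400,150:480,::-1],None,fx=2.2,fy=2.2))
```

```text
21.975 [-0.0838 -0.0008  0.1037] [0.5708 0.9627 0.4335]
```

View pics/s16.png

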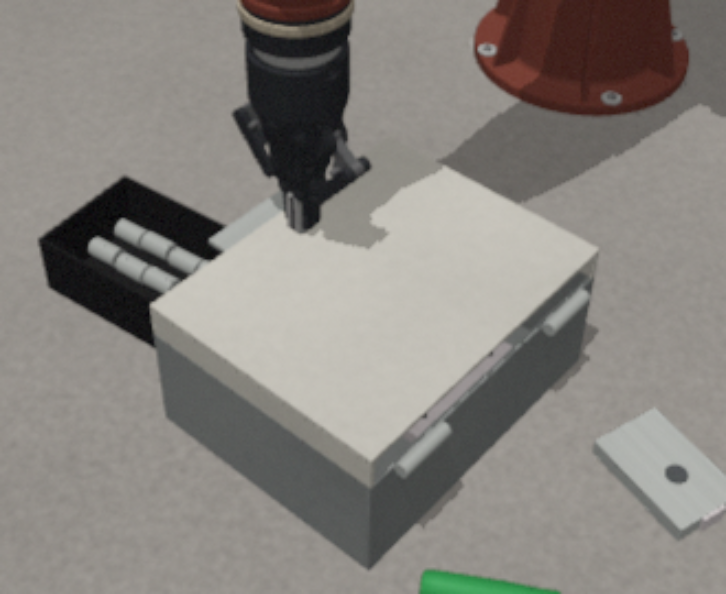

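It looks shut along the rim. I'll press on until a firm reaction confirms the stop.

Call:
drive_tool(plan=[[-1,[0,0,1.5],0],[-1,[0,0,1.5],0],[-1,[0,0,0],0]])

```text
t: 22.4
tool_pos: [0.5464, 0.0216, 0.1026]
eef_rot: [0.741, 0.671, 0.0, 0.0]
contact_force: [-6.6, 0.7, 14.7]
width: -0.0
```

Call:
drive_tool(plan=[[-1,[0,0,1],0],[-1,[0,0,1],0],[-1,[0,0,0],0]])

```text
t: 22.78
tool_pos: [0.5465, 0.0216, 0.1025]
eef_rot: [0.741, 0.671, 0.0, 0.001]
contact_force: [-13.9, 1.5, 29.1]
width: 0.0002
```

A hard stop at 29 N with no further travel (TCP 0.1025, tip about 0.130, as expected for shut). I'll retreat and verify.

Call:
drive_tool(plan=[[-1,[0,0,-5],0],[-1,[0,0,-10],0],[-1,[0,0,-30],0],[-1,[0,0,-40],0],[-1,[0,0,-40],0],[-1,[-40,0,-20],0],[-1,[-40,0,0],0],[-1,[0,0,0],0]])

```text
t: 23.78
tool_pos: [0.5384, -0.0603, 0.2441]
eef_rot: [0.742, 0.67, -0.0, 0.0]
contact_force: [1.0, 0.3, -0.0]
width: 0.0001
```

Run:
```python
from h import *
import cv2
s=read_state();print(s["t"],s["tool_pos"],s["contact_force"])
cv2.imwrite("pics/s17.png",cv2.resize(capture("scene")[130:400,150:480,::-1],None,fx=2.2,fy=2.2))
for p in([-.11,-.14,.13],[-.11,-.14,.1],[.11,-.14,.13],[-.13,.06,.13]):
    u,v=proj("scene",cab(p));print((u-150)*2.2,(v-130)*2.2)
```

```text
23.775 [ 0.5384 -0.0603  0.2441] [ 0.9999  0.3499 -0.0233]
150.04280032483095 302.7621443129536
154.15094406269876 330.3359149252453
370.35519391648086 458.8253785786864
312.30659385186857 167.74171311501695
```

View pics/s17.png

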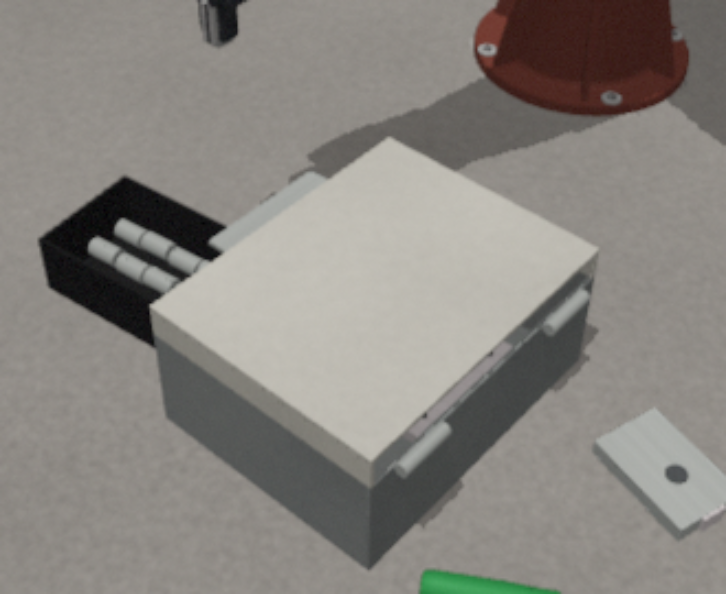

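The hood lies flush on the rim: its front-left corner is at (152,308) against a predicted (150,303) for shut. The gripper is clear of everything.

```bash
python3 -c "
from workcell import *
print(finish_job())"
```

```text
the job is handed in; nothing more can be done
None
```

I broke the stay and lowered the hood until it was fully shut, then handed the job in at about 24 s of the 61 s allowed.

- **Breaking the stay:** I pressed the knuckle down about 25 mm with the closed fingertips. The pictures showed the stay folded while the hood was still upright. The highest force I read was about 11 N.
- **Lowering the hood:** I went over to the hood's outer side and pushed it down along its arc at about 0.25 rad/s, slower near the end. The push read about 3 to 6 N. There was no sign of a slam, though the force read about zero over the last few centimetres, so the tip was barely loading the hood there.
- **Shut check:** Pressing on the closed hood met a hard stop at the height expected for shut, with up to 32 N on the tool. After I backed away it stayed flush on the rim, its corner within about 2 px of the predicted shut position in the camera picture. The gripper was clear, with about zero force.

**Disagreements along the way:**
- **Fingertip position:** With the gripper shut, the visible fingertips sat about 28 mm behind the reported TCP. I found the contacts by force instead.
- **First approach to the lip:** The wider part of the fingers touched the lip, giving about 13 N, mostly upward. I backed off and came in higher.

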